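Preset the paste dosing valve: shut, two turns back, hold

ROBOT

A 6-joint arm with a two-finger parallel gripper is mounted at the origin on the work surface; the furniture and walls round the work are solid. World frame = base frame: x ahead of the robot, y to its left, z up, the work surface at z = 0. Lengths are in m, angles in rad, forces in N, time in s.
With the tool pointing down it reaches from about 0.3 to 0.875 m from the base axis. Payload 6.4 kg.
Tool frame: the origin (TCP) lies midway between the tips of the shut fingers; the grasp point (between the pads) lies 19 mm behind it (ctrl.pinch_z is the distance from the TCP to the grasp point, in m); z points along the fingers, y is the line along which they close (so a half turn about z gives the same grasp; the last joint's range is limited). The gripper opens to 85 mm and grips with 20 to 120 N. Pads are 22 mm wide; open, the fingers measure 114 mm over their backs; the gripper's body (76 mm by 85 mm) begins 54 mm behind the grasp point. The pads swing forward as they close: fully open they stand 13 mm farther back than shut.
Start: joints at [-1.53, 0.181, 1.607, -0, 1.354, -0.206], TCP at [0.14, -0.558, 0.231] pointing down, gripper open.
Joint ranges: [-2.99, 2.99], [-0.89, 2.07], [0.3, 2.58], [-1.14, 4.28], [0, 2.63], [-3.12, 3.12]. Speed limits (rad/s): [2.57, 2.57, 3.01, 3.14, 3.14, 3.14].

INTERFACE

Orientations are given as a unit quaternion [w, x, y, z].
In Python, from bench import ctrl gives the robot as it stands.
- The arm moves only by the tool apply_moves, never from a script. Its argument "moves" is a list of rows, each an object with "jaw": the opening, from 0 (shut) to 1 (fully open); "offset": the shift along the tool's x, y, z in mm, a list of three; "rot": the turn, a rotation vector about the tool's x, y, z in degrees, a list of three. In form: [{"jaw": jaw, "offset": [dx, dy, dz], "rot": [ax, ay, az]}, ...]. A call has exactly 5 rows; each row shifts and turns the commanded pose from where the row before left it, along the tool's axes as they then stand; what a row does not reach is not made up. A row lasts 1/8 s, in which the tool goes at most 62.5 mm and 10.7 degrees, less where a joint would pass 70% of its speed; a pose out of reach is approached as far as the arm can. A call is refused whole if a number of a shift passes 62.5 or a number of a turn 10.7, either way. A call with a gripper value outside its range is refused whole. The fingers move at their own pace and stop on an object; the grip force is fixed at half the most. Time passes only in rows, so rows that do not move let the fingers close, or fill a call up. It gives the time, the measured TCP pose, the force, the opening and the grip force at its end, in the units of the state.
- ctrl.get_obs(): the state, without advancing time (a new reading comes with each control period).
- ctrl.camera(name): name is "side" or "top"; returns (picture, depth): 480x640x3 uint8, red, green, blue; 480x640 float32, m along the optical axis (not along the pixel's ray), 0 where there is no reading.
- ctrl.camera_params(name): a dict with "K" (3x3 intrinsics, pixels), "dist" ([k1, k2, p1, p2, k3] as OpenCV has them; the pictures are not rectified), "cam_to_world" (4x4, takes a point from camera to world coordinates). Camera axes: x right, y down, z forward; pixel columns grow to the right and rows downward; lengths in m; the calibration is good to about 2 mm. A picture is of the moment at which its call begins. camera_params takes no time and is no camera call.
- ctrl.hand_in(): hands the job in; it is judged then, once.
Trained networks look in the newest picture that a camera, given by its name, has taken for a name from the list of things; names that differ only in an ending like _2 or _b are one class to them, and where a whole thing is asked for, a point or a joint stands for the part that bears it (a point fixed in the world has none). Each returns a list of dicts, best first, with "score" (0 to 1); they miss things now and then, are a little off and sometimes report something else, mostly with a low value. They report only what shows in the picture. A call takes as long as a camera call.
- ctrl.outline_of(camera, target): "region" (480x640 bool, what is visible of it) and "position" ([column, row] in pixels, amid what is visible of it).
The state is a dict: "time_s": time; "q": joint angles; "dq": joint speeds; "joint_efforts": joint torques, N m; "eef_pos": TCP position; "eef_rot": TCP orientation; "wrist_force": force on the tool from outside, world axes, zero at the start; "torque": the same for the moment, N m; "opening": opening from 0.0 (shut) to 1.0 (fully open); "grasp_force": force on a finger pad.
Only numpy, scipy, OpenCV 4.12 (cv2) and the standard library are available. Lean on these libraries where they do the work, as an engineer would, in place of code of your own. Each camera call takes 0.05 s, during which the arm holds its last target. There are 200 camera calls.

TASK

Preset the paste dosing valve: by the upright handle on its handwheel, wind it clockwise gently to its closed stop, then back it off exactly two full turns from the stop. Its locking screw is still slack and its spring would wind the wheel back, so finish with your hand still gripping the handle and the wheel held still at two turns, ready for a colleague to lock it. Leave the beaker, the paste cup and the date stamp round it where they are.

Things in the scene. Friction and masses are not known exactly. Their poses are not given: they have to be found in the camera images.
- dosing_valve: Steel paste valve bolted to its stand, a closed pipe stub at either side; grey plate 112 x 160 x 10 mm. Origin: centre of the plate's underside, on the table; x along the 112 mm side, y along the pipe (200 mm overall), z up. The spindle stands upright over the origin. A spring in it winds the wheel back towards closed if let go beyond about one turn; below that the wheel stays put.
- wheel_axis (a point): Point on the vertical spindle axis at the height of the handle's middle, 208 mm above the table. The wheel turns about the vertical through it; the handle circles it at 55 mm radius. On this axis the hub's nut ends 32 mm under the point.
- crank_handle: Upright round black revolving handle on the wheel's rim, 65 mm tall, 25 mm thick in the middle, tapering to 18 mm at the foot and 16 mm at the top. Origin: its middle, on its own axis. It spins freely about that vertical axis, so the hand need not turn while carrying it round; it cannot tilt. It ends 33 mm under the origin; the top of the wheel's rim lies 38 mm under the origin.
- spindle (a joint): Opening of the valve: angle of the spindle that the aluminium handwheel (124 mm across) drives, rad. 0 = closed stop; grows anticlockwise seen from above (opening), counting on past one turn (6.283). Clockwise closes. Starts 0.25 to 0.8 turn open. Closing takes about 2 N at the handle, opening up to 8 N. The stop is rigid; the wheel gives a little on its rubber hub.
- handwheel (a joint): Small elastic twist of the wheel on its rubber-bushed hub, rad, 0 when no load; negative when the wheel is pushed clockwise harder than the spindle yields. 10 N at the handle twists it 0.028 rad. Leaning on the closed stop with over about 40 N (beyond -0.12) harms the valve seat; 10 N is ample. The handle's angle about the axis is the spindle's plus this.
- steel_beaker_mid (a point): Bystander: small plain steel beaker, 70 mm across, 69 mm tall, loose. The point is its middle, half-way up.
- paste_cup_mid (a point): Bystander: sealed clear cup of orange-brown paste with a label on its lid, 104 mm across, 46 mm tall, loose. The point is its middle, half-way up.
- date_stamp_mid (a point): Bystander: small standing hand stamp with a red grip and a black foot, 26 x 45 mm, 74 mm tall, loose. The point is its middle, half-way up.

How it is judged:
By the outcome, as a careful person would: the job done as asked, in the order asked, and still so for the second after the job is handed in, while the arm keeps its last pose, push and grip.
It also fails if it takes over 64 s, if anything falls off the work surface, if the arm or the gripper's body presses on something with over 40 N, if the wrist force passes 120 N, or if a joint passes its speed limit or range.

## Working session

There is one attempt and no reset: what is moved stays moved. The work goes in short steps, Python scripts to look and compute and a tool call to move; the robot and the scene stay as the last step left them, time stands still between calls to the robot, and variables do not carry over. Pictures are saved under pics/ and viewed, at most 10 in all, crops included, and the job is handed in when it is done.

Besides the shell and the picture viewer there is one more tool, called after "Call:" as name(argument=value, ...), one argument or row to a line, values as JSON. apply_moves: Moves the arm, as the interface text tells. Its arguments: {"type":"object","properties":{"moves":{"type":"array"}},"required":["moves"]}

```bash
ls; mkdir -p pics
cat > h.py <<'E'
import numpy as np, cv2
from bench import ctrl
def pts(cam, mask, depth):
    p=ctrl.camera_params(cam); v,u=np.nonzero(mask&(depth>0)); z=depth[v,u]
    n=cv2.undistortPoints(np.stack([u,v],1).astype(np.float64)[:,None],np.array(p["K"]),np.array(p["dist"]))[:,0]
    c=np.c_[n*z[:,None],z,np.ones(len(z))]
    return (c@np.array(p["cam_to_world"]).T)[:,:3]
def shot(cam,name):
    im,d=ctrl.camera(cam); cv2.imwrite(f"pics/{name}.png",im[:,:,::-1]); return im,d
E
python3 - <<'E'
from h import *
np.set_printoptions(precision=4,suppress=True)
for c in ["top","side"]:
    im,d=shot(c,c+"0")
    for t in ["crank_handle","handwheel","dosing_valve","steel_beaker_mid","paste_cup_mid","date_stamp_mid"]:
        for o in ctrl.outline_of(c,t)[:2]:
            P=pts(c,o["region"],d)
            if len(P): print(c,t,round(o["score"],2),np.round(o["position"]),len(P),np.median(P,0),P.min(0),P.max(0))
    print(np.array(ctrl.camera_params(c)["cam_to_world"]))
o=ctrl.get_obs();print(o)
E
```

```text
pics
top crank_handle 0.47 [320. 256.] 154 [0.4889 0.103  0.2382] [0.4784 0.0923 0.2078] [0.5008 0.1133 0.2459]
top handwheel 0.76 [327. 234.] 1772 [0.5381 0.083  0.1704] [ 0.4784  0.0148 -0.0023] [0.6359 0.1386 0.2459]
top dosing_valve 0.9 [330. 243.] 4689 [0.5333 0.0787 0.1008] [ 0.4608 -0.0316 -0.003 ] [0.6366 0.1795 0.2459]
top steel_beaker_mid 0.75 [393. 166.] 1040 [ 0.7183 -0.0672  0.0207] [ 0.674  -0.1143 -0.0029] [ 0.7688 -0.0282  0.0746]
top steel_beaker_mid 0.24 [330. 242.] 4550 [0.5326 0.0786 0.1014] [ 0.4587 -0.0299 -0.0029] [0.6317 0.1731 0.2459]
top paste_cup_mid 0.69 [220. 319.] 1753 [0.3696 0.3019 0.0314] [ 0.3211  0.2507 -0.0036] [0.4178 0.357  0.051 ]
top date_stamp_mid 0.52 [373. 309.] 260 [ 0.3967 -0.0191  0.0733] [ 0.3797 -0.0429  0.0083] [ 0.4143 -0.0008  0.0791]
[[ 0.0218 -0.9939  0.1081  0.4284]
 [-0.9995 -0.024  -0.019   0.1159]
 [ 0.0214 -0.1076 -0.994   0.9926]
 [ 0.      0.      0.      1.    ]]
side crank_handle 0.96 [371. 219.] 566 [0.4856 0.1108 0.2102] [ 0.4772 -2.1019 -0.6192] [1.9101 0.1174 0.2407]
side handwheel 0.92 [360. 235.] 2171 [0.5222 0.1017 
[... 443 characters left out ...]
0.3919 -0.0144  0.0385] [ 0.3759 -0.1649 -0.0031] [0.4604 0.0021 0.0744]
[[-0.8039 -0.2289  0.5489  0.0046]
 [-0.5945  0.2866 -0.7513  0.8861]
 [ 0.0146 -0.9303 -0.3665  0.5308]
 [ 0.      0.      0.      1.    ]]
{'time_s': 0.7, 'q': array([-1.5303,  0.1808,  1.607 , -0.    ,  1.3538, -0.2063]), 'dq': array([-0.0018, -0.0009, -0.0009, -0.0025, -0.0008, -0.0024]), 'joint_efforts': array([ -0.0019, -44.4723, -35.1617,  -0.0004,   0.0006,   0.    ]), 'eef_pos': array([ 0.1405, -0.5576,  0.2313]), 'eef_rot': array([ 0.    ,  0.9924,  0.1231, -0.    ]), 'wrist_force': array([-0.2359,  0.5639,  0.3059]), 'torque': array([0.0374, 0.0192, 0.0533]), 'grasp_force': 0.0, 'opening': 1.0004874177687313}
```

Run:
```python
from h import *
from scipy.optimize import least_squares
np.set_printoptions(precision=4,suppress=True)
A=[]
for c in ["top","side"]:
    im,d=shot(c,c+"1")
    o=ctrl.outline_of(c,"handwheel")[0]
    P=pts(c,o["region"],d); W=P[(P[:,2]>.155)&(P[:,2]<.178)]
    # rim: points furthest
    f=lambda p,W:np.minimum(0,0)+np.hypot(W[:,0]-p[0],W[:,1]-p[1])
    c0=(W[:,:2].min(0)+W[:,:2].max(0))/2
    for _ in range(6):
        r=f(c0,W); R=W[(r>.047)&(r<.068)]
        c0=least_squares(lambda p:f(p,R)-.0565,c0,loss="soft_l1",f_scale=.003).x
    r=f(c0,W); print(c,"axis",c0,len(R),W.min(0),W.max(0),np.percentile(r,[50,90,97,99]))
    o=ctrl.outline_of(c,"crank_handle")[0]
    H=pts(c,o["region"],d); H=H[(H[:,2]>.19)&(H[:,2]<.25)&(H[:,1]>.05)]
    T=H[H[:,2]>.236]
    print(" handle med",np.median(H,0),"top",np.median(T,0),len(T),T.min(0),T.max(0))
    # cylinder-ish fit with taper
    rad=lambda z:np.interp(z,[.175,.208,.2405],[.009,.0125,.008])
    S=H[H[:,2]<.236]
    s=least_squares(lambda p:np.hypot(S[:,0]-p[0],S[:,1]-p[1])-rad(S[:,2]),np.median(H,0)[:2],loss="soft_l1",f_scale=.002).x
    print(" fit",s,len(S),"r",np.hypot(*(s-c0)))
    D=pts(c,ctrl.outline_of(c,"dosing_valve")[0]["region"],d);D=D[(D[:,2]>.005)&(D[:,2]<.016)]
    print(" plate",D.min(0),D.max(0),cv2.minAreaRect(D[:,:2].astype(np.float32)))
a=cv2.imread("pics/top1.png")[100:400,200:450];b=cv2.imread("pics/side1.png")[130:430,250:500]
cv2.imwrite("pics/v.png",cv2.resize(np.hstack([a,b]),None,fx=1.6,fy=1.6))
```

```text
top axis [0.5385 0.0782] 1026 [0.4824 0.0173 0.158 ] [0.5992 0.1366 0.1778] [0.0522 0.0585 0.0601 0.0608]
 handle med [0.489  0.103  0.2388] top [0.4896 0.1029 0.2406] 104 [0.4811 0.0926 0.2361] [0.5002 0.1115 0.2457]
 fit [0.4893 0.103 ] 55 r 0.05503090513649757
 plate [ 0.4608 -0.0147  0.0057] [0.6164 0.1687 0.0158] ((0.5395830869674683, 0.07755320519208908), (0.15936820209026337, 0.11208265274763107), 66.5655746459961)Traceback (most recent call last):
  File "<stdin>", line 7, in <module>
IndexError: list index out of range
```

Run:
```python
from h import *
im,d=shot("side","side1")
a=cv2.imread("pics/top1.png")[100:400,200:450];b=cv2.imread("pics/side1.png")[130:430,250:500]
cv2.imwrite("pics/v.png",cv2.resize(np.hstack([a,b]),None,fx=1.6,fy=1.6))
o=ctrl.get_obs();p=o["eef_pos"];yaw=2*np.arctan2(o["eef_rot"][2],o["eef_rot"][1])
R=np.array([[np.cos(yaw),np.sin(yaw),0],[np.sin(yaw),-np.cos(yaw),0],[0,0,-1]])
for t in ([.4893,.103,.300],[.4893,.103,.192]): print(R.T@(np.array(t)-p)*1e3, np.degrees(yaw))
```

```text
[ 499.61958844 -555.33614808  -68.73617142] 14.14185791168782
[ 499.61958844 -555.33614808   39.26382858] 14.14185791168782
```

View pics/v.png

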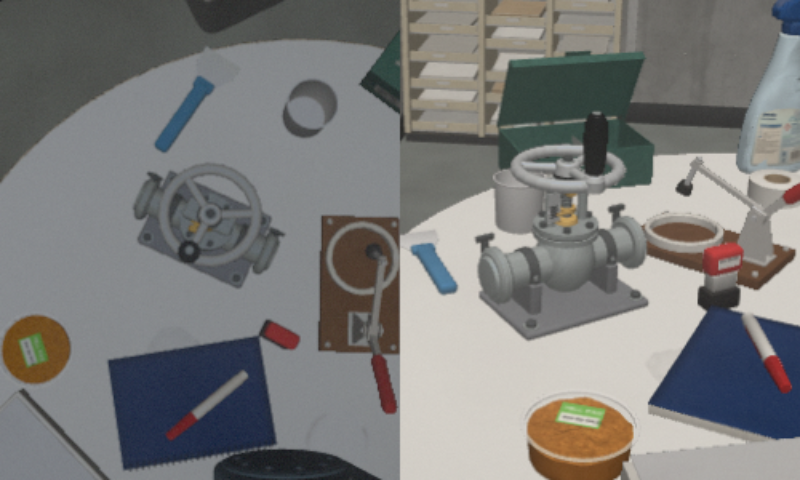

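Run:
```python
from h import *
b=np.hstack([cv2.imread("pics/top1.png"),cv2.imread("pics/side1.png")])
cv2.imwrite("pics/v2.png",cv2.resize(b,(800,300),interpolation=cv2.INTER_AREA))
im,d=ctrl.camera("top")
P=pts("top",np.ones((480,640),bool),d);P=P[P[:,2]>.12]
H={}
for x,y,z in P:
    k=(round(x*10),round(y*10));H[k]=max(H.get(k,0),z)
print({k:round(float(v),2) for k,v in sorted(H.items())})
im,d=ctrl.camera("side")
P=pts("side",np.ones((480,640),bool),d);P=P[(P[:,2]>.15)&(np.abs(P[:,0])<1)&(np.abs(P[:,1])<.8)]
H={}
for x,y,z in P:
    k=(round(x*10),round(y*10));H[k]=max(H.get(k,0),z)
print({k:round(float(v),2) for k,v in sorted(H.items())})
```

```text
{(1, -5): 0.18, (1, -4): 0.18, (1, -3): 0.13, (2, -5): 0.18, (2, -4): 0.19, (2, -3): 0.14, (2, 0): 0.54, (2, 1): 0.53, (3, -5): 0.13, (3, -4): 0.14, (3, -3): 0.13, (3, -1): 0.64, (3, 0): 0.64, (3, 1): 0.46, (4, -1): 0.13, (5, -5): 0.22, (5, -4): 0.16, (5, -1): 0.13, (5, 0): 0.17, (5, 1): 0.25, (6, -5): 0.16, (6, -4): 0.13, (6, 0): 0.18, (6, 1): 0.17, (7, -3): 0.19, (7, -2): 0.18, (8, -3): 0.19, (8, -2): 0.2}
{(1, 0): 0.37, (1, 1): 0.36, (2, -1): 0.55, (2, 0): 0.55, (2, 1): 0.54, (3, -1): 0.16, (3, 0): 0.54, (3, 1): 0.47, (5, -5): 0.28, (5, -4): 0.16, (5, 0): 0.17, (5, 1): 0.24, (6, 0): 0.17, (6, 1): 0.17, (7, -4): 0.17, (7, -3): 0.19, (7, -2): 0.18, (8, -3): 0.19, (8, -2): 0.19}
```

View pics/v2.png

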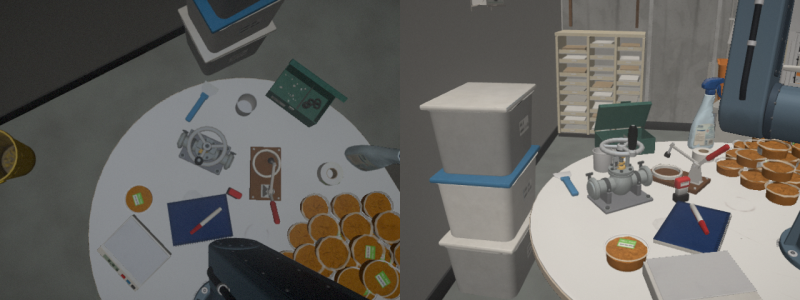

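Call:
apply_moves(
  moves=[
    {"jaw": 1,"offset": [0,0,-40],"rot": [0,0,0]},
    {"jaw": 1,"offset": [0,0,-40],"rot": [0,0,0]},
    {"jaw": 1,"offset": [36,-40,0],"rot": [0,0,0]},
    {"jaw": 1,"offset": [36,-40,0],"rot": [0,0,0]},
    {"jaw": 1,"offset": [36,-40,0],"rot": [0,0,0]},
  ],
)

```text
time_s: 1.78
eef_pos: [0.2164, -0.4134, 0.3114]
eef_rot: [0.0, 0.992, 0.123, 0.0]
wrist_force: [0.8, 0.1, 0.1]
opening: 1.001
grasp_force: 0.0
```

Call:
apply_moves(
  moves=[
    {"jaw": 1,"offset": [36,-40,0],"rot": [0,0,0]},
    {"jaw": 1,"offset": [36,-40,0],"rot": [0,0,0]},
    {"jaw": 1,"offset": [36,-40,0],"rot": [0,0,0]},
    {"jaw": 1,"offset": [36,-40,0],"rot": [0,0,0]},
    {"jaw": 1,"offset": [36,-40,0],"rot": [0,0,0]},
  ],
)

```text
time_s: 2.4
eef_pos: [0.3421, -0.1754, 0.3116]
eef_rot: [0.0, 0.992, 0.123, 0.0]
wrist_force: [0.5, 0.4, 0.6]
opening: 1.002
grasp_force: 0.0
```

Call:
apply_moves(
  moves=[
    {"jaw": 1,"offset": [36,-40,0],"rot": [0,0,0]},
    {"jaw": 1,"offset": [36,-40,0],"rot": [0,0,0]},
    {"jaw": 1,"offset": [36,-40,0],"rot": [0,0,0]},
    {"jaw": 1,"offset": [36,-40,0],"rot": [0,0,0]},
    {"jaw": 1,"offset": [0,0,0],"rot": [0,0,0]},
  ],
)

```text
time_s: 3.02
eef_pos: [0.4428, 0.0166, 0.3113]
eef_rot: [-0.0, 0.992, 0.126, 0.0]
wrist_force: [0.3, -0.8, -0.5]
opening: 0.998
grasp_force: 0.0
```

Call:
apply_moves(
  moves=[
    {"jaw": 1,"offset": [22,-25,0],"rot": [0,0,0]},
    {"jaw": 1,"offset": [22,-24,0],"rot": [0,0,0]},
    {"jaw": 1,"offset": [22,-24,0],"rot": [0,0,0]},
    {"jaw": 1,"offset": [0,0,20],"rot": [0,0,0]},
    {"jaw": 1,"offset": [0,0,0],"rot": [0,0,0]},
  ],
)

```text
time_s: 3.65
eef_pos: [0.4873, 0.0998, 0.2898]
eef_rot: [-0.0, 0.992, 0.123, -0.002]
wrist_force: [-0.8, -0.1, 0.4]
opening: 1.001
grasp_force: 0.0
```

Run:
```python
from h import *
o=ctrl.get_obs();print(o["eef_pos"],o["eef_rot"],o["q"],o["wrist_force"])
a=shot("top","t2")[0];b=shot("side","s2")[0]
cv2.imwrite("pics/v3.png",cv2.resize(np.hstack([a[130:350,220:440],b[100:320,260:480]])[:,:,::-1],(800,400)))
```

```text
[0.48725115 0.09976108 0.289796  ] [-9.90483591e-05  9.92413709e-01  1.22930623e-01 -1.75574570e-03] [-3.69312580e-02 -3.95870809e-02  1.72257226e+00 -3.66649119e-04
  1.46210562e+00  1.28742036e+00] [-0.83679068 -0.05194093  0.36209188]
```

View pics/v3.png

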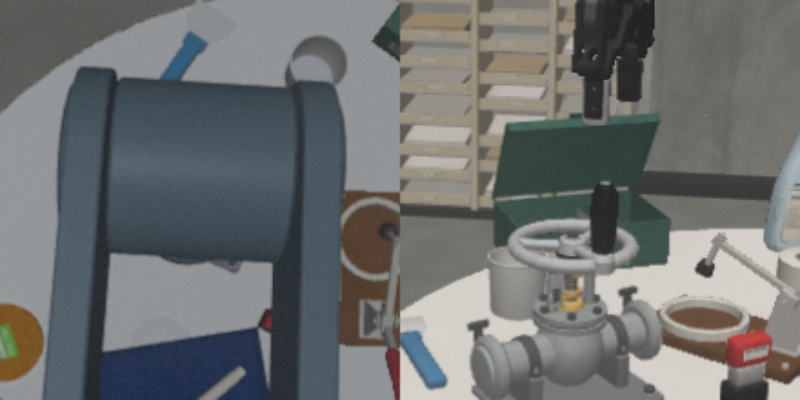

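Call:
apply_moves(
  moves=[
    {"jaw": 1,"offset": [2,-2.5,20],"rot": [0,0,0]},
    {"jaw": 1,"offset": [0,0,28],"rot": [0,0,0]},
    {"jaw": 1,"offset": [0,0,28],"rot": [0,0,0]},
    {"jaw": 1,"offset": [0,0,25],"rot": [0,0,0]},
    {"jaw": 1,"offset": [0,0,0],"rot": [0,0,0]},
  ],
)

```text
time_s: 4.38
eef_pos: [0.4886, 0.1026, 0.1894]
eef_rot: [-0.0, 0.992, 0.123, -0.001]
wrist_force: [0.2, 0.4, 0.6]
opening: 0.998
grasp_force: 0.0
```

Call:
apply_moves(
  moves=[
    {"jaw": 0.5,"offset": [0,0,0],"rot": [0,0,0]},
    {"jaw": 0.3,"offset": [0,0,0],"rot": [0,0,0]},
    {"jaw": 0.1,"offset": [0,0,0],"rot": [0,0,0]},
    {"jaw": 0,"offset": [0,0,0],"rot": [0,0,0]},
    {"jaw": 0,"offset": [0,0,0],"rot": [0,0,0]},
  ],
)

```text
time_s: 5.0
eef_pos: [0.4904, 0.1031, 0.1913]
eef_rot: [0.0, 0.992, 0.123, 0.001]
wrist_force: [-0.3, -1.1, 5.5]
opening: 0.269
grasp_force: 58.7
```

Call:
apply_moves(
  moves=[
    {"jaw": 0,"offset": [0,0,0],"rot": [0,0,0]},
    {"jaw": 0,"offset": [0,0,0],"rot": [0,0,0]},
    {"jaw": 0,"offset": [0,0,0],"rot": [0,0,0]},
    {"jaw": 0,"offset": [0,0,0],"rot": [0,0,0]},
    {"jaw": 0,"offset": [0,0,0],"rot": [0,0,0]},
  ],
)

```text
time_s: 5.62
eef_pos: [0.4904, 0.1031, 0.1912]
eef_rot: [0.0, 0.992, 0.123, 0.001]
wrist_force: [-0.7, -1.3, 6.4]
opening: 0.268
grasp_force: 58.8
```

Run:
```python
from h import *
np.set_printoptions(precision=4,suppress=True)
b,d=shot("side","s3")
print(ctrl.get_obs())
for o in ctrl.outline_of("side","crank_handle")[:1]:
    P=pts("side",o["region"],d);print(o["score"],o["position"],np.median(P,0))
cv2.imwrite("pics/v4.png",cv2.resize(b[100:320,260:480][:,:,::-1],(600,600)))
```

```text
{'time_s': 5.675, 'q': array([-0.0299,  0.0544,  1.8316, -0.0002,  1.2537,  1.2941]), 'dq': array([-0.0004, -0.0029, -0.0004, -0.0009, -0.0009,  0.0014]), 'joint_efforts': array([  0.3938, -33.5866, -30.9118,   0.2314,  -0.0033,  -0.0018]), 'eef_pos': array([0.4904, 0.1031, 0.1912]), 'eef_rot': array([0.0002, 0.9924, 0.1231, 0.0009]), 'wrist_force': array([-0.1501, -1.4228,  6.0165]), 'torque': array([-0.1418, -0.0686,  0.02  ]), 'grasp_force': 58.75877506099641, 'opening': 0.2672944097211007}
0.75 [371.7, 233.4] [0.483  0.11   0.1843]
```

View pics/v4.png

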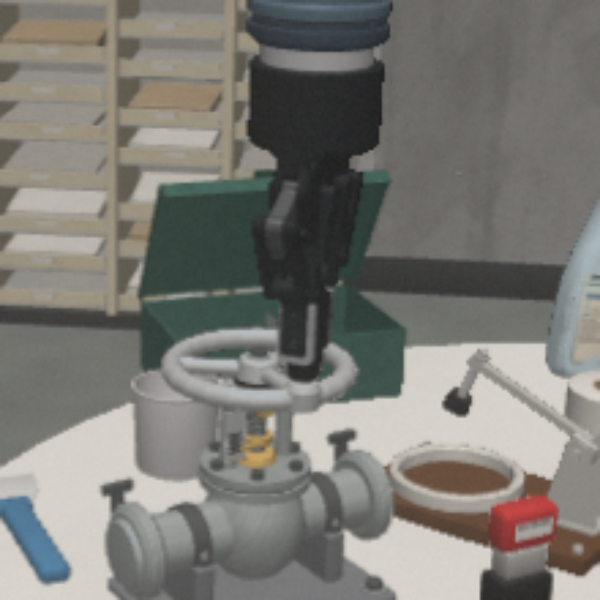

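```bash
cat > plan.py <<'E'
# python3 plan.py a0 a1 step [r_mm] : rows (tool x,y mm) along the circle from commanded angle a0 to a1 (deg)
import sys, numpy as np
C=np.array([538.8,77.8]); ps=np.radians(14.14)
R=np.array([[np.cos(ps),np.sin(ps)],[np.sin(ps),-np.cos(ps)]])
def wp(a,r): return C+r*np.array([np.cos(np.radians(a)),np.sin(np.radians(a))])
def rows(p,a0,a1,step,r=55.):
    n=round(abs(a1-a0)/step); out=[]
    for a in np.linspace(a0,a1,n+1)[1:]:
        o=np.round(R.T@(wp(a,r)-p),1); p=p+R@o; out.append(o.tolist())
    return out,p
def show(p,a0,a1,step,r=55.):
    out,p=rows(p,a0,a1,step,r)
    for i in range(0,len(out),5): print(out[i:i+5])
    print("end cmd",np.round(p,2))
E
python3 - <<'E'
from plan import *
show(np.array([489.7,103.3]),152.4,72.4,8)
E
```

```text
[[5.8, -5.2], [6.2, -4.6], [6.8, -3.6], [7.2, -2.7], [7.5, -1.6]]
[[7.6, -0.6], [7.7, 0.5], [7.5, 1.6], [7.2, 2.6], [6.8, 3.5]]
end cmd [555.4  130.27]
```

Call:
apply_moves(
  moves=[
    {"jaw": 0,"offset": [5.8,-5.2,0],"rot": [0,0,0]},
    {"jaw": 0,"offset": [6.2,-4.6,0],"rot": [0,0,0]},
    {"jaw": 0,"offset": [6.8,-3.6,0],"rot": [0,0,0]},
    {"jaw": 0,"offset": [7.2,-2.7,0],"rot": [0,0,0]},
    {"jaw": 0,"offset": [7.5,-1.6,0],"rot": [0,0,0]},
  ],
)

```text
time_s: 6.35
eef_pos: [0.5183, 0.1287, 0.1912]
eef_rot: [0.0, 0.992, 0.123, 0.0]
wrist_force: [-1.1, -1.5, 6.7]
opening: 0.269
grasp_force: 58.8
```

Call:
apply_moves(
  moves=[
    {"jaw": 0,"offset": [7.6,-0.6,0],"rot": [0,0,0]},
    {"jaw": 0,"offset": [7.7,0.5,0],"rot": [0,0,0]},
    {"jaw": 0,"offset": [7.5,1.6,0],"rot": [0,0,0]},
    {"jaw": 0,"offset": [7.2,2.6,0],"rot": [0,0,0]},
    {"jaw": 0,"offset": [6.8,3.5,0],"rot": [0,0,0]},
  ],
)

```text
time_s: 6.98
eef_pos: [0.5557, 0.1303, 0.1912]
eef_rot: [0.0, 0.992, 0.123, 0.0]
wrist_force: [-2.3, -1.1, 7.0]
opening: 0.264
grasp_force: 58.9
```

Run:
```python
from plan import *
show(np.array([555.4,130.27]),72.4,-137.6,2)
```

```text
[[1.6, 1.1], [1.6, 1.1], [1.5, 1.1], [1.5, 1.2], [1.5, 1.3]]
[[1.4, 1.3], [1.4, 1.3], [1.3, 1.4], [1.3, 1.5], [1.2, 1.5]]
[[1.1, 1.5], [1.1, 1.6], [1.1, 1.6], [1.0, 1.6], [0.9, 1.7]]
[[0.9, 1.7], [0.8, 1.7], [0.8, 1.8], [0.7, 1.8], [0.6, 1.8]]
[[0.6, 1.8], [0.5, 1.9], [0.4, 1.8], [0.4, 1.9], [0.3, 1.9]]
[[0.3, 1.9], [0.1, 1.9], [0.1, 2.0], [0.1, 1.9], [-0.0, 1.9]]
[[-0.1, 1.9], [-0.2, 1.9], [-0.2, 1.9], [-0.3, 1.9], [-0.4, 1.9]]
[[-0.4, 1.9], [-0.5, 1.8], [-0.5, 1.9], [-0.6, 1.8], [-0.7, 1.8]]
[[-0.8, 1.8], [-0.8, 1.7], [-0.8, 1.7], [-1.0, 1.7], [-0.9, 1.7]]
[[-1.1, 1.6], [-1.1, 1.6], [-1.1, 1.5], [-1.2, 1.5], [-1.3, 1.4]]
[[-1.3, 1.5], [-1.3, 1.3], [-1.4, 1.3], [-1.5, 1.3], [-1.5, 1.2]]
[[-1.5, 1.2], [-1.6, 1.1], [-1.6, 1.0], [-1.6, 1.0], [-1.7, 1.0]]
[[-1.7, 0.8], [-1.7, 0.9], [-1.8, 0.7], [-1.8, 0.7], [-1.8, 0.7]]
[[-1.8, 0.5], [-1.9, 0.5], [-1.8, 0.5], [-1.9, 0.3], [-1.9, 0.4]]
[[-1.9, 0.2], [-1.9, 0.2], [-1.9, 0.1], [-2.0, 0.0], [-1.9, -0.0]]
[[-1.9, -0.1], [-1.9, -0.2], [-1.9, -0.2], [-1.9, -0.3], [-1.9, -0.3]]
[[-1.9, -0.4], [-1.8, -0.5], [-1.9, -0.6], [-1.8, -0.6], [-1.8, -0.7]]
[[-1.8, -0.7], [-1.7, -0.8], [-1.7, -0.9], [-1.7, -0.9], [-1.6, -1.0]]
[[-1.7, -1.0], [-1.5, -1.1], [-1.6, -1.2], [-1.5, -1.2], [-1.4, -1.2]]
[[-1.4, -1.3], [-1.4, -1.4], [-1.3, -1.4], [-1.3, -1.4], [-1.2, -1.5]]
[[-1.2, -1.5], [-1.1, -1.6], [-1.0, -1.6], [-1.0, -1.7], [-1.0, -1.6]]
end cmd [498.15  40.67]
```

Call:
apply_moves(
  moves=[
    {"jaw": 0,"offset": [1.6,1.1,0],"rot": [0,0,0]},
    {"jaw": 0,"offset": [1.6,1.1,0],"rot": [0,0,0]},
    {"jaw": 0,"offset": [1.5,1.1,0],"rot": [0,0,0]},
    {"jaw": 0,"offset": [1.5,1.2,0],"rot": [0,0,0]},
    {"jaw": 0,"offset": [1.5,1.3,0],"rot": [0,0,0]},
  ],
)

```text
time_s: 7.6
eef_pos: [0.5645, 0.1267, 0.1912]
eef_rot: [-0.0, 0.992, 0.123, 0.0]
wrist_force: [-2.2, 0.1, 6.1]
opening: 0.269
grasp_force: 58.9
```

Call:
apply_moves(
  moves=[
    {"jaw": 0,"offset": [1.4,1.3,0],"rot": [0,0,0]},
    {"jaw": 0,"offset": [1.4,1.3,0],"rot": [0,0,0]},
    {"jaw": 0,"offset": [1.3,1.4,0],"rot": [0,0,0]},
    {"jaw": 0,"offset": [1.3,1.5,0],"rot": [0,0,0]},
    {"jaw": 0,"offset": [1.2,1.5,0],"rot": [0,0,0]},
  ],
)

```text
time_s: 8.22
eef_pos: [0.5725, 0.1216, 0.1912]
eef_rot: [-0.0, 0.992, 0.123, 0.0]
wrist_force: [-2.1, 0.2, 5.8]
opening: 0.269
grasp_force: 58.9
```

Call:
apply_moves(
  moves=[
    {"jaw": 0,"offset": [1.1,1.5,0],"rot": [0,0,0]},
    {"jaw": 0,"offset": [1.1,1.6,0],"rot": [0,0,0]},
    {"jaw": 0,"offset": [1.1,1.6,0],"rot": [0,0,0]},
    {"jaw": 0,"offset": [1.0,1.6,0],"rot": [0,0,0]},
    {"jaw": 0,"offset": [0.9,1.7,0],"rot": [0,0,0]},
  ],
)

```text
time_s: 8.85
eef_pos: [0.5796, 0.1153, 0.1912]
eef_rot: [-0.0, 0.992, 0.123, 0.0]
wrist_force: [-1.5, 1.5, 7.6]
opening: 0.269
grasp_force: 58.8
```

Call:
apply_moves(
  moves=[
    {"jaw": 0,"offset": [0.9,1.7,0],"rot": [0,0,0]},
    {"jaw": 0,"offset": [0.8,1.7,0],"rot": [0,0,0]},
    {"jaw": 0,"offset": [0.8,1.8,0],"rot": [0,0,0]},
    {"jaw": 0,"offset": [0.7,1.8,0],"rot": [0,0,0]},
    {"jaw": 0,"offset": [0.6,1.8,0],"rot": [0,0,0]},
  ],
)

```text
time_s: 9.48
eef_pos: [0.5855, 0.1077, 0.1913]
eef_rot: [-0.0, 0.992, 0.123, 0.001]
wrist_force: [-0.2, 1.5, 6.0]
opening: 0.266
grasp_force: 58.8
```

Call:
apply_moves(
  moves=[
    {"jaw": 0,"offset": [0.6,1.8,0],"rot": [0,0,0]},
    {"jaw": 0,"offset": [0.5,1.9,0],"rot": [0,0,0]},
    {"jaw": 0,"offset": [0.4,1.8,0],"rot": [0,0,0]},
    {"jaw": 0,"offset": [0.4,1.9,0],"rot": [0,0,0]},
    {"jaw": 0,"offset": [0.3,1.9,0],"rot": [0,0,0]},
  ],
)

```text
time_s: 10.1
eef_pos: [0.5899, 0.0994, 0.1912]
eef_rot: [-0.0, 0.992, 0.123, 0.001]
wrist_force: [-0.4, 1.9, 6.7]
opening: 0.265
grasp_force: 58.8
```

Call:
apply_moves(
  moves=[
    {"jaw": 0,"offset": [0.3,1.9,0],"rot": [0,0,0]},
    {"jaw": 0,"offset": [0.1,1.9,0],"rot": [0,0,0]},
    {"jaw": 0,"offset": [0.1,2.0,0],"rot": [0,0,0]},
    {"jaw": 0,"offset": [0.1,1.9,0],"rot": [0,0,0]},
    {"jaw": 0,"offset": [0,1.9,0],"rot": [0,0,0]},
  ],
)

```text
time_s: 10.72
eef_pos: [0.5929, 0.0902, 0.1913]
eef_rot: [-0.0, 0.992, 0.123, 0.001]
wrist_force: [-1.2, 2.3, 6.6]
opening: 0.267
grasp_force: 58.8
```

Call:
apply_moves(
  moves=[
    {"jaw": 0,"offset": [-0.1,1.9,0],"rot": [0,0,0]},
    {"jaw": 0,"offset": [-0.2,1.9,0],"rot": [0,0,0]},
    {"jaw": 0,"offset": [-0.2,1.9,0],"rot": [0,0,0]},
    {"jaw": 0,"offset": [-0.3,1.9,0],"rot": [0,0,0]},
    {"jaw": 0,"offset": [-0.4,1.9,0],"rot": [0,0,0]},
  ],
)

```text
time_s: 11.35
eef_pos: [0.5943, 0.0808, 0.1913]
eef_rot: [-0.0, 0.992, 0.123, 0.001]
wrist_force: [-0.1, 2.0, 5.5]
opening: 0.268
grasp_force: 58.8
```

Call:
apply_moves(
  moves=[
    {"jaw": 0,"offset": [-0.4,1.9,0],"rot": [0,0,0]},
    {"jaw": 0,"offset": [-0.5,1.8,0],"rot": [0,0,0]},
    {"jaw": 0,"offset": [-0.5,1.9,0],"rot": [0,0,0]},
    {"jaw": 0,"offset": [-0.6,1.8,0],"rot": [0,0,0]},
    {"jaw": 0,"offset": [-0.7,1.8,0],"rot": [0,0,0]},
  ],
)

```text
time_s: 11.98
eef_pos: [0.594, 0.0712, 0.1913]
eef_rot: [-0.0, 0.992, 0.123, 0.001]
wrist_force: [0.1, 2.1, 6.1]
opening: 0.267
grasp_force: 58.7
```

Call:
apply_moves(
  moves=[
    {"jaw": 0,"offset": [-0.8,1.8,0],"rot": [0,0,0]},
    {"jaw": 0,"offset": [-0.8,1.7,0],"rot": [0,0,0]},
    {"jaw": 0,"offset": [-0.8,1.7,0],"rot": [0,0,0]},
    {"jaw": 0,"offset": [-1.0,1.7,0],"rot": [0,0,0]},
    {"jaw": 0,"offset": [-0.9,1.7,0],"rot": [0,0,0]},
  ],
)

```text
time_s: 12.6
eef_pos: [0.592, 0.0617, 0.1913]
eef_rot: [-0.0, 0.992, 0.123, 0.001]
wrist_force: [0.8, 2.9, 5.1]
opening: 0.269
grasp_force: 58.7
```

Call:
apply_moves(
  moves=[
    {"jaw": 0,"offset": [-1.1,1.6,0],"rot": [0,0,0]},
    {"jaw": 0,"offset": [-1.1,1.6,0],"rot": [0,0,0]},
    {"jaw": 0,"offset": [-1.1,1.5,0],"rot": [0,0,0]},
    {"jaw": 0,"offset": [-1.2,1.5,0],"rot": [0,0,0]},
    {"jaw": 0,"offset": [-1.3,1.4,0],"rot": [0,0,0]},
  ],
)

```text
time_s: 13.22
eef_pos: [0.589, 0.0539, 0.1914]
eef_rot: [-0.001, 0.992, 0.123, 0.002]
wrist_force: [6.0, 9.2, 3.5]
opening: 0.268
grasp_force: 58.7
```

Call:
apply_moves(
  moves=[
    {"jaw": 0,"offset": [-0.6,0.6,0],"rot": [0,0,0]},
    {"jaw": 0,"offset": [0,0,0],"rot": [0,0,0]},
    {"jaw": 0,"offset": [0,0,0],"rot": [0,0,0]},
    {"jaw": 0,"offset": [0,0,0],"rot": [0,0,0]},
    {"jaw": 0,"offset": [0,0,0],"rot": [0,0,0]},
  ],
)

```text
time_s: 13.85
eef_pos: [0.5889, 0.0539, 0.1914]
eef_rot: [-0.002, 0.992, 0.123, 0.003]
wrist_force: [5.7, 8.3, 3.2]
opening: 0.266
grasp_force: 58.7
```

Run:
```python
from plan import *
from scipy.optimize import least_squares
from bench import ctrl
P=np.array([[490.4,103.1],[518.3,128.7],[555.7,130.3],[564.5,126.7],[572.5,121.6],[579.6,115.3],[585.5,107.7],[589.9,99.4],[592.9,90.2],[594.3,80.8],[594.0,71.2],[592.0,61.7],[589,53.9]])
s=least_squares(lambda p:np.hypot(*(P-p[:2]).T)-p[2],[538.8,77.8,55]);c=s.x;print(c,np.round(s.fun,2))
o=ctrl.get_obs();e=o["eef_pos"][:2]*1e3;d=e-c[:2];a=np.arctan2(d[1],d[0]);f=o["wrist_force"]
print(o["eef_pos"],f,"ang",np.degrees(a),"Ft",-np.sin(a)*f[0]+np.cos(a)*f[1],"Fr",np.cos(a)*f[0]+np.sin(a)*f[1], o["eef_rot"],o["torque"])
d=np.array([589,53.9])-c[:2];print(np.degrees(np.arctan2(d[1],d[0])))
```

```text
[539.26974218  77.69646763  55.10671992] [-0.03  0.04  0.    0.01 -0.05  0.03  0.01 -0.02 -0.04  0.01  0.01 -0.
  0.02]
[0.58886903 0.05386801 0.19141551] [5.69189583 8.27646871 3.2249404 ] ang -25.66052897726662 Ft 9.925015071247167 Fr 1.5465083967231346 [-0.00153015  0.99234571  0.12345202  0.00269345] [ 1.38585    -0.85716007 -0.04411233]
-25.57162031645743
```

```bash
cat > meas.py <<'E'
from plan import *
from bench import ctrl
from scipy.spatial.transform import Rotation as Ro
C2=np.array([539.27,77.70])
def meas(n=8):
    A=[]
    for i in range(n):
        if i: ctrl.camera("side")
        o=ctrl.get_obs();q=o["eef_rot"];M=Ro.from_quat([*q[1:],q[0]]).as_matrix()
        g=o["eef_pos"]-M[:,2]*.022; f=o["wrist_force"]
        r=[]
        for p in (o["eef_pos"],g):
            d=p[:2]*1e3-C2;a=np.arctan2(d[1],d[0]);r+=[np.degrees(a),np.hypot(*d)]
        A.append(r+[-np.sin(a)*f[0]+np.cos(a)*f[1],np.cos(a)*f[0]+np.sin(a)*f[1],f[2]])
    A=np.array(A);m=A.mean(0)
    tw=-m[4]/357
    print("t",o["time_s"],"tcp ang,r",m[:2].round(2),"pinch ang,r",m[2:4].round(2),"Ft,Fr,Fz",m[4:].round(2),"sd",A.std(0).round(2)[[2,4]],"free ang",round(m[2]-np.degrees(tw),2),"open",o["opening"],"gf",o["grasp_force"],"tilt",np.degrees(Ro.from_matrix(M).as_rotvec()-0).round(2))
    # tw: hub twist = -Ft/357 (Ft is the force ON the tool); free ang = spindle angle in world
meas()
E
python3 meas.py
```

```text
t 14.2 tcp ang,r [-25.67  55.03] pinch ang,r [-25.8   54.97] Ft,Fr,Fz [10.33  1.73  3.16] sd [0.01 0.28] free ang -24.14 open 0.26727741951986217 gf 58.709287592209876 tilt [-178.45  -22.2    -0.49]
```

Run:
```python
import plan
from plan import *
p=np.array([555.4,130.27]); o,p=rows(p,72.4,-27.6,2); p=p+R@[-.6,.6]; 
plan.C=np.array([539.27,77.70])
d=p-plan.C; print("cmd",p,np.degrees(np.arctan2(d[1],d[0])))
show(p,-28,332,12,55.1)
```

```text
cmd [587.07210186  51.62441548] -28.612039998520142
[[7.7, -9.3], [4.7, -10.5], [2.4, -11.3], [0.0, -11.5], [-2.3, -11.3]]
[[-4.7, -10.5], [-6.7, -9.3], [-8.6, -7.8], [-9.9, -5.7], [-11.0, -3.6]]
[[-11.4, -1.3], [-11.5, 1.2], [-11.0, 3.5], [-10.0, 5.8], [-8.5, 7.7]]
[[-6.8, 9.3], [-4.7, 10.5], [-2.5, 11.2], [0.0, 11.6], [2.4, 11.2]]
[[4.6, 10.6], [6.8, 9.3], [8.5, 7.7], [10.0, 5.8], [10.9, 3.6]]
[[11.5, 1.2], [11.4, -1.1], [11.0, -3.6], [10.0, -5.7], [8.6, -7.7]]
end cmd [587.94  51.84]
```

Call:
apply_moves(
  moves=[
    {"jaw": 0,"offset": [7.7,-9.3,0],"rot": [0,0,0]},
    {"jaw": 0,"offset": [4.7,-10.5,0],"rot": [0,0,0]},
    {"jaw": 0,"offset": [2.4,-11.3,0],"rot": [0,0,0]},
    {"jaw": 0,"offset": [0,-11.5,0],"rot": [0,0,0]},
    {"jaw": 0,"offset": [-2.3,-11.3,0],"rot": [0,0,0]},
  ],
)

```text
time_s: 14.82
eef_pos: [0.5866, 0.1062, 0.1912]
eef_rot: [0.001, 0.992, 0.123, 0.001]
wrist_force: [-0.9, -4.8, 6.7]
opening: 0.27
grasp_force: 59.1
```

Call:
apply_moves(
  moves=[
    {"jaw": 0,"offset": [-4.7,-10.5,0],"rot": [0,0,0]},
    {"jaw": 0,"offset": [-6.7,-9.3,0],"rot": [0,0,0]},
    {"jaw": 0,"offset": [-8.6,-7.8,0],"rot": [0,0,0]},
    {"jaw": 0,"offset": [-9.9,-5.7,0],"rot": [0,0,0]},
    {"jaw": 0,"offset": [-11.0,-3.6,0],"rot": [0,0,0]},
  ],
)

```text
time_s: 15.45
eef_pos: [0.5381, 0.1328, 0.1913]
eef_rot: [0.0, 0.992, 0.123, 0.002]
wrist_force: [3.8, -1.4, 4.7]
opening: 0.271
grasp_force: 59.0
```

Call:
apply_moves(
  moves=[
    {"jaw": 0,"offset": [-11.4,-1.3,0],"rot": [0,0,0]},
    {"jaw": 0,"offset": [-11.5,1.2,0],"rot": [0,0,0]},
    {"jaw": 0,"offset": [-11.0,3.5,0],"rot": [0,0,0]},
    {"jaw": 0,"offset": [-10.0,5.8,0],"rot": [0,0,0]},
    {"jaw": 0,"offset": [-8.5,7.7,0],"rot": [0,0,0]},
  ],
)

```text
time_s: 16.08
eef_pos: [0.4909, 0.1043, 0.1912]
eef_rot: [-0.001, 0.992, 0.123, 0.001]
wrist_force: [2.8, 2.6, 6.1]
opening: 0.266
grasp_force: 59.1
```

Call:
apply_moves(
  moves=[
    {"jaw": 0,"offset": [-6.8,9.3,0],"rot": [0,0,0]},
    {"jaw": 0,"offset": [-4.7,10.5,0],"rot": [0,0,0]},
    {"jaw": 0,"offset": [-2.5,11.2,0],"rot": [0,0,0]},
    {"jaw": 0,"offset": [0,11.6,0],"rot": [0,0,0]},
    {"jaw": 0,"offset": [2.4,11.2,0],"rot": [0,0,0]},
  ],
)

```text
time_s: 16.7
eef_pos: [0.4918, 0.0491, 0.1911]
eef_rot: [-0.001, 0.992, 0.123, -0.0]
wrist_force: [-2.3, 4.5, 10.5]
opening: 0.275
grasp_force: 59.5
```

Call:
apply_moves(
  moves=[
    {"jaw": 0,"offset": [4.6,10.6,0],"rot": [0,0,0]},
    {"jaw": 0,"offset": [6.8,9.3,0],"rot": [0,0,0]},
    {"jaw": 0,"offset": [8.5,7.7,0],"rot": [0,0,0]},
    {"jaw": 0,"offset": [10.0,5.8,0],"rot": [0,0,0]},
    {"jaw": 0,"offset": [10.9,3.6,0],"rot": [0,0,0]},
  ],
)

```text
time_s: 17.32
eef_pos: [0.5406, 0.0224, 0.1911]
eef_rot: [0.0, 0.992, 0.123, -0.001]
wrist_force: [-4.3, 0.3, 11.2]
opening: 0.263
grasp_force: 59.6
```

Call:
apply_moves(
  moves=[
    {"jaw": 0,"offset": [11.5,1.2,0],"rot": [0,0,0]},
    {"jaw": 0,"offset": [11.4,-1.1,0],"rot": [0,0,0]},
    {"jaw": 0,"offset": [11.0,-3.6,0],"rot": [0,0,0]},
    {"jaw": 0,"offset": [10.0,-5.7,0],"rot": [0,0,0]},
    {"jaw": 0,"offset": [8.6,-7.7,0],"rot": [0,0,0]},
  ],
)

```text
time_s: 17.95
eef_pos: [0.5877, 0.051, 0.1911]
eef_rot: [0.001, 0.992, 0.123, -0.001]
wrist_force: [-4.2, -3.7, 9.8]
opening: 0.27
grasp_force: 59.4
```

Run:
```python
import plan
from plan import *
plan.C=np.array([539.27,77.70])
show(np.array([587.94,51.84]),332,680,12,55.1)
from bench import ctrl; print(ctrl.get_obs())
```

```text
[[6.8, -9.3], [4.7, -10.5], [2.4, -11.3], [0.0, -11.5], [-2.3, -11.3]]
[[-4.7, -10.5], [-6.7, -9.3], [-8.6, -7.8], [-9.9, -5.7], [-11.0, -3.6]]
[[-11.4, -1.3], [-11.5, 1.2], [-11.0, 3.5], [-10.0, 5.8], [-8.5, 7.7]]
[[-6.8, 9.3], [-4.7, 10.5], [-2.5, 11.2], [0.0, 11.6], [2.4, 11.2]]
[[4.6, 10.6], [6.8, 9.3], [8.5, 7.7], [10.0, 5.8], [10.9, 3.6]]
[[11.5, 1.2], [11.4, -1.1], [11.0, -3.6], [10.0, -5.7]]
end cmd [581.48  42.27]
{'time_s': 17.95, 'q': array([-0.11335456,  0.25177533,  1.60626556, -0.00203741,  1.28424926,
        1.21168321]), 'dq': array([ 0.14687866,  0.12222821, -0.14639291,  0.00218054,  0.03356129,
        0.1428916 ]), 'joint_efforts': array([  1.60666522, -42.58340836, -30.95432997,   1.24542877,
        -1.00837413,  -0.19529148]), 'eef_pos': array([0.58768441, 0.05103013, 0.19112468]), 'eef_rot': array([ 8.68307789e-04,  9.92423928e-01,  1.22856303e-01, -5.67733602e-04]), 'wrist_force': array([-4.23962788, -3.65559946,  9.81884432]), 'torque': array([-0.53014927,  0.61757277, -0.03285543]), 'grasp_force': 59.373730591032654, 'opening': 0.27046471347220236}
```

One turn done; second turn.

Call:
apply_moves(
  moves=[
    {"jaw": 0,"offset": [6.8,-9.3,0],"rot": [0,0,0]},
    {"jaw": 0,"offset": [4.7,-10.5,0],"rot": [0,0,0]},
    {"jaw": 0,"offset": [2.4,-11.3,0],"rot": [0,0,0]},
    {"jaw": 0,"offset": [0,-11.5,0],"rot": [0,0,0]},
    {"jaw": 0,"offset": [-2.3,-11.3,0],"rot": [0,0,0]},
  ],
)

```text
time_s: 18.58
eef_pos: [0.5867, 0.1058, 0.1912]
eef_rot: [0.001, 0.992, 0.123, 0.001]
wrist_force: [1.6, -6.2, 7.4]
opening: 0.27
grasp_force: 59.2
```

Call:
apply_moves(
  moves=[
    {"jaw": 0,"offset": [-4.7,-10.5,0],"rot": [0,0,0]},
    {"jaw": 0,"offset": [-6.7,-9.3,0],"rot": [0,0,0]},
    {"jaw": 0,"offset": [-8.6,-7.8,0],"rot": [0,0,0]},
    {"jaw": 0,"offset": [-9.9,-5.7,0],"rot": [0,0,0]},
    {"jaw": 0,"offset": [-11.0,-3.6,0],"rot": [0,0,0]},
  ],
)

```text
time_s: 19.2
eef_pos: [0.5386, 0.1328, 0.1913]
eef_rot: [0.0, 0.992, 0.123, 0.002]
wrist_force: [5.7, -1.8, 4.5]
opening: 0.271
grasp_force: 58.9
```

Call:
apply_moves(
  moves=[
    {"jaw": 0,"offset": [-11.4,-1.3,0],"rot": [0,0,0]},
    {"jaw": 0,"offset": [-11.5,1.2,0],"rot": [0,0,0]},
    {"jaw": 0,"offset": [-11.0,3.5,0],"rot": [0,0,0]},
    {"jaw": 0,"offset": [-10.0,5.8,0],"rot": [0,0,0]},
    {"jaw": 0,"offset": [-8.5,7.7,0],"rot": [0,0,0]},
  ],
)

```text
time_s: 19.82
eef_pos: [0.4912, 0.1047, 0.1913]
eef_rot: [-0.001, 0.992, 0.123, 0.002]
wrist_force: [4.4, 5.0, 5.7]
opening: 0.271
grasp_force: 59.1
```

Call:
apply_moves(
  moves=[
    {"jaw": 0,"offset": [-6.8,9.3,0],"rot": [0,0,0]},
    {"jaw": 0,"offset": [-4.7,10.5,0],"rot": [0,0,0]},
    {"jaw": 0,"offset": [-2.5,11.2,0],"rot": [0,0,0]},
    {"jaw": 0,"offset": [0,11.6,0],"rot": [0,0,0]},
    {"jaw": 0,"offset": [2.4,11.2,0],"rot": [0,0,0]},
  ],
)

```text
time_s: 20.45
eef_pos: [0.4915, 0.0497, 0.1911]
eef_rot: [-0.001, 0.992, 0.123, -0.001]
wrist_force: [-3.9, 5.9, 11.2]
opening: 0.269
grasp_force: 59.7
```

Call:
apply_moves(
  moves=[
    {"jaw": 0,"offset": [4.6,10.6,0],"rot": [0,0,0]},
    {"jaw": 0,"offset": [6.8,9.3,0],"rot": [0,0,0]},
    {"jaw": 0,"offset": [8.5,7.7,0],"rot": [0,0,0]},
    {"jaw": 0,"offset": [10.0,5.8,0],"rot": [0,0,0]},
    {"jaw": 0,"offset": [10.9,3.6,0],"rot": [0,0,0]},
  ],
)

```text
time_s: 21.08
eef_pos: [0.54, 0.0223, 0.1911]
eef_rot: [0.0, 0.992, 0.123, -0.002]
wrist_force: [-7.5, -1.2, 12.7]
opening: 0.263
grasp_force: 59.8
```

Call:
apply_moves(
  moves=[
    {"jaw": 0,"offset": [11.5,1.2,0],"rot": [0,0,0]},
    {"jaw": 0,"offset": [11.4,-1.1,0],"rot": [0,0,0]},
    {"jaw": 0,"offset": [11.0,-3.6,0],"rot": [0,0,0]},
    {"jaw": 0,"offset": [10.0,-5.7,0],"rot": [0,0,0]},
    {"jaw": 0,"offset": [0,0,0],"rot": [0,0,0]},
  ],
)

```text
time_s: 21.7
eef_pos: [0.5813, 0.0419, 0.1911]
eef_rot: [0.001, 0.992, 0.123, -0.0]
wrist_force: [-2.8, -1.7, 10.2]
opening: 0.264
grasp_force: 59.5
```

```bash
python3 meas.py
```

```text
t 22.05 tcp ang,r [-40.58  55.24] pinch ang,r [-40.55  55.22] Ft,Fr,Fz [-3.34 -0.21  9.3 ] sd [0.07 0.47] free ang -41.09 open 0.26523186780179075 gf 59.49543134775013 tilt [ 1.7858e+02  2.2130e+01 -3.0000e-02]
```

Run:
```python
import plan
from plan import *
plan.C=np.array([539.27,77.70])
show(np.array([581.48,42.27]),-40,-23,17/4,55.1)
```

```text
[[3.2, -2.5], [3.0, -2.8], [2.9, -2.9], [2.5, -3.2]]
end cmd [589.94  56.16]
```

Call:
apply_moves(
  moves=[
    {"jaw": 0,"offset": [3.2,-2.5,0],"rot": [0,0,0]},
    {"jaw": 0,"offset": [3.0,-2.8,0],"rot": [0,0,0]},
    {"jaw": 0,"offset": [2.9,-2.9,0],"rot": [0,0,0]},
    {"jaw": 0,"offset": [2.5,-3.2,0],"rot": [0,0,0]},
    {"jaw": 0,"offset": [0,0,0],"rot": [0,0,0]},
  ],
)

```text
time_s: 22.68
eef_pos: [0.5896, 0.0549, 0.1912]
eef_rot: [0.001, 0.992, 0.123, -0.0]
wrist_force: [-3.9, -6.0, 8.2]
opening: 0.266
grasp_force: 59.5
```

```bash
python3 meas.py; sleep 0; python3 meas.py
```

```text
t 23.025 tcp ang,r [-24.43  55.21] pinch ang,r [-24.38  55.2 ] Ft,Fr,Fz [-6.09 -0.37  8.81] sd [0.03 0.63] free ang -25.35 open 0.27146321606583357 gf 59.46069173282012 tilt [ 1.7851e+02  2.2100e+01 -8.0000e-02]
t 23.375 tcp ang,r [-24.44  55.21] pinch ang,r [-24.38  55.2 ] Ft,Fr,Fz [-5.92 -0.51  9.19] sd [0.01 0.43] free ang -25.33 open 0.2631871054840982 gf 59.46083272341639 tilt [ 1.7851e+02  2.2100e+01 -7.0000e-02]
```

Call:
apply_moves(
  moves=[
    {"jaw": 0,"offset": [0.4,-0.5,0],"rot": [0,0,0]},
    {"jaw": 0,"offset": [0.4,-0.5,0],"rot": [0,0,0]},
    {"jaw": 0,"offset": [0,0,0],"rot": [0,0,0]},
    {"jaw": 0,"offset": [0,0,0],"rot": [0,0,0]},
    {"jaw": 0,"offset": [0,0,0],"rot": [0,0,0]},
  ],
)

```text
time_s: 24.0
eef_pos: [0.5899, 0.0557, 0.1912]
eef_rot: [0.001, 0.992, 0.123, -0.001]
wrist_force: [-2.9, -5.7, 9.2]
opening: 0.267
grasp_force: 59.5
```

```bash
python3 meas.py; python3 meas.py
```

```text
t 24.35 tcp ang,r [-23.44  55.24] pinch ang,r [-23.37  55.23] Ft,Fr,Fz [-7.05 -0.49  9.56] sd [0.01 0.53] free ang -24.5 open 0.27197947598561134 gf 59.47902712156065 tilt [ 1.7849e+02  2.2090e+01 -1.1000e-01]
t 24.7 tcp ang,r [-23.44  55.23] pinch ang,r [-23.37  55.23] Ft,Fr,Fz [-6.96 -0.49  9.44] sd [0.01 0.55] free ang -24.49 open 0.2711610224589736 gf 59.478668592637405 tilt [ 1.7849e+02  2.2090e+01 -1.1000e-01]
```

Call:
apply_moves(
  moves=[
    {"jaw": 0,"offset": [0.3,-0.3,0],"rot": [0,0,0]},
    {"jaw": 0,"offset": [0,0,0],"rot": [0,0,0]},
    {"jaw": 0,"offset": [0,0,0],"rot": [0,0,0]},
    {"jaw": 0,"offset": [0,0,0],"rot": [0,0,0]},
    {"jaw": 0,"offset": [0,0,0],"rot": [0,0,0]},
  ],
)

```text
time_s: 25.32
eef_pos: [0.5901, 0.0561, 0.1911]
eef_rot: [0.001, 0.992, 0.123, -0.001]
wrist_force: [-3.3, -6.1, 9.1]
opening: 0.269
grasp_force: 59.5
```

```bash
python3 meas.py
python3 - <<'E'
from h import *
b,d=shot("side","s5")
cv2.imwrite("pics/v5.png",cv2.resize(b[100:320,260:480][:,:,::-1],(600,600)))
E
```

```text
t 25.675 tcp ang,r [-23.04  55.25] pinch ang,r [-22.97  55.24] Ft,Fr,Fz [-7.1  -0.84  9.4 ] sd [0.01 0.52] free ang -24.11 open 0.2686613107611271 gf 59.48444451671094 tilt [ 1.7849e+02  2.2090e+01 -1.2000e-01]
```

View pics/v5.png

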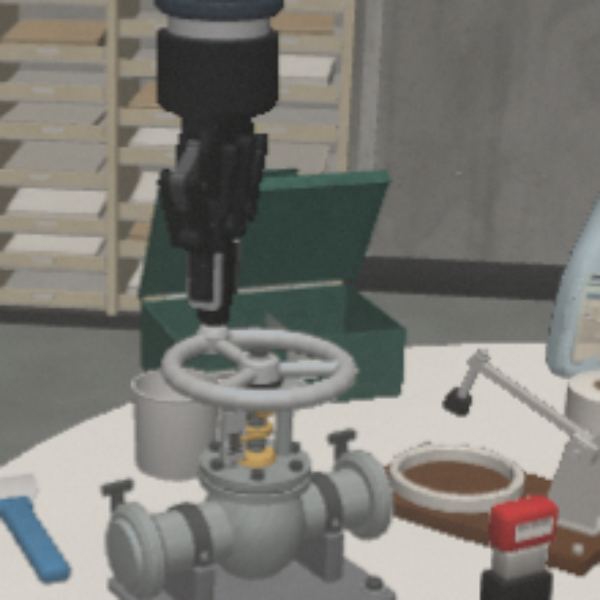

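The picture shows the hand still gripping the handle, with its foot at about (215, 335) in the crop. The beaker and stamp have not moved. The spindle reads -24.11° against the target of -24.14°, and it is holding steady.

```bash
python3 -c "
from bench import ctrl
print(ctrl.hand_in())"
```

```text
the job is handed in; nothing more can be done
None
```

I closed the valve gently to its stop at about 10 N and backed it off two full turns, to within about 0.1° by the arm's own readings. The job is handed in with the hand still gripping the handle and the wheel steady; nothing round the valve was touched.

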